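# Sort the clean cutlery into the drawer organiser

## Task

Sort the cutlery and the peeler from the drying mat into the drawer organiser: the teaspoon, fork and knife each go in the tray with their own kind, and the peeler goes in the tray with the bottle opener. Lay each piece flat on the tray's floor in the free lane, beside what is there and not on top of it, straight along the tray with its handle end toward the robot like the pieces already there. Leave the mug and the glass standing where they are.

Things in the scene. Friction and masses are not known exactly. Their poses are not given: they have to be found in the camera images.
- teaspoon: Steel teaspoon, 130 long, 26 wide at the bowl, 11 high. Origin: middle of its length, underside; x points from the handle end to the bowl, z up. Grip across at the origin, about 16 wide. Lies crosswise on a blue-grey mat 4 thick, left of the robot.
- fork: Steel table fork, 195 long, 25 wide at the tines. Origin: middle of its length, underside; x points from the handle end to the tines, z up. Arched: at the origin the neck is 11 wide and lies 7 to 12 above what the fork rests on. It balances near the origin: grip it there, across. Lies crosswise on a blue-grey mat 4 thick, left of the robot.
- knife: Steel table knife, 215 long, lying on its side. Origin: middle of its length, underside; x points from the handle end to the blade tip, z up. Solid handle from x=-107 to 0, 19 wide, 8.5 high; blade 2 thick. It balances at x=-30: grip the handle there, across. Lies crosswise on a blue-grey mat 4 thick, left of the robot.
- peeler: Peeler, black handle and steel blade, 170 long, 24 wide, 17 high. Origin: middle of its length, underside; x points from the handle end to the blade, z up. Grip across at the origin. Lies crosswise on a blue-grey mat 4 thick, left of the robot.
- teaspoon_tray: Fixed beech tray holding two steel teaspoons along its left wall, handle to the front. 248 long, 118 wide, 34 high (front wall 24), walls and floor 6 thick. Origin: underside, middle of the front (robot-side) edge; x to the back end, y left, z up; floor top at z=6 (12 over the worktop). Free lane: y=-53 to +18, middle at x=124, y=-17. One of four in an organiser on the right.
- fork_tray: Fixed beech tray holding two steel forks along its left wall, handle to the front. 248 long, 118 wide, 34 high (front wall 24), walls and floor 6 thick. Origin: underside, middle of the front (robot-side) edge; x to the back end, y left, z up; floor top at z=6 (12 over the worktop). Free lane: y=-53 to +18, middle at x=124, y=-17. One of four in an organiser on the right.
- knife_tray: Fixed beech tray holding two steel table knives along its left wall, handle to the front. 248 long, 118 wide, 34 high (front wall 24), walls and floor 6 thick. Origin: underside, middle of the front (robot-side) edge; x to the back end, y left, z up; floor top at z=6 (12 over the worktop). Free lane: y=-53 to +18, middle at x=124, y=-17. One of four in an organiser on the right.
- gadget_tray: Fixed beech tray holding a bottle opener (black grip, steel loop) along its left wall, handle to the front. 248 long, 118 wide, 34 high (front wall 24), walls and floor 6 thick. Origin: underside, middle of the front (robot-side) edge; x to the back end, y left, z up; floor top at z=6 (12 over the worktop). Free lane: y=-53 to +18, middle at x=124, y=-17. One of four in an organiser on the right.
- mug: Green and white mug, 86 wide, 120 with its handle, 88 high, standing to the right of the organiser. Origin: middle of its underside. A bystander.
- glass: Clear drinking glass, 80 wide, 88 high, standing behind the mat, by the bread box. Origin: middle of its underside. A bystander.

How it is judged:
At the end, for the whole second after the job is handed in: Each piece rests, released and still, in its own tray: flat on the floor (within 5 mm, 0.15 rad), its middle within 33 mm of the free lane's middle and 60 to 190 mm from the tray's front edge, straight along the tray within 0.25 rad, handle end to the front; mug and glass undisturbed (y of teaspoon in the frame of teaspoon_tray between -0.048 and 0.018 m and x of teaspoon in the frame of teaspoon_tray between 0.06 and 0.19 m and x of teaspoon_tray in the frame of teaspoon between -0.19 and -0.06 m and z of teaspoon in the frame of teaspoon_tray between 0.002 and 0.011 m and angle between the x axis of teaspoon and the x axis of teaspoon_tray, either way round below 0.25 rad and angle between each of teaspoon, fork, knife, peeler's own z axis and vertical below 0.15 rad and linear speed of each of teaspoon, fork, knife, peeler below 0.02 m/s and angular speed of each of teaspoon, fork, knife, peeler below 0.2 rad/s and y of fork in the frame of fork_tray between -0.048 and 0.018 m and x of fork in the frame of fork_tray between 0.06 and 0.19 m and x of fork_tray in the frame of fork between -0.19 and -0.06 m and z of fork in the frame of fork_tray between 0.002 and 0.011 m and angle between the x axis of fork and the x axis of fork_tray, either way round below 0.25 rad and y of knife in the frame of knife_tray between -0.048 and 0.018 m and x of knife in the frame of knife_tray between 0.06 and 0.19 m and x of knife_tray in the frame of knife between -0.19 and -0.06 m and z of knife in the frame of knife_tray between 0.002 and 0.011 m and angle between the x axis of knife and the x axis of knife_tray, either way round below 0.25 rad and y of peeler in the frame of gadget_tray between -0.048 and 0.018 m and x of peeler in the frame of gadget_tray between 0.06 and 0.19 m and x of gadget_tray in the frame of peeler between -0.19 and -0.06 m and z of peeler in the frame of gadget_tray between 0.002 and 0.011 m and angle between the x axis of peeler and the x axis of gadget_tray, either way round below 0.25 rad); the robot touches nothing.
It fails at once if the mug is pushed more than 30 mm from its place or tipped (distance of mug from where it was at the start of the episode above 0.03 m or angle between mug's own z axis and vertical above 0.3 rad).
It fails at once if the glass is pushed more than 30 mm from its place or tipped (distance of glass from where it was at the start of the episode above 0.03 m or angle between glass's own z axis and vertical above 0.3 rad).
It also fails if it takes over 102 s, if anything falls off the work surface, if the arm or the gripper's body presses on something with over 40 N, if the wrist force passes 120 N, or if a joint passes its speed limit or range.

## Robot

A 6-joint arm with a two-finger parallel gripper is mounted at the origin on a cart in front of the work surface, level with it; the furniture and walls round the work are solid. World frame = base frame: x ahead of the robot, y to its left, z up, the work surface at z = 0. Lengths are in m, angles in rad, forces in N, time in s.
With the tool pointing down it reaches from about 0.375 to 0.9 m from the base axis. Payload 3.1 kg.
Tool frame: the origin (TCP) lies at the very end of the fingers, on their centre line; the grasp point (between the pads) lies 19 mm behind it; z points along the fingers, y is the line along which they close (so a half turn about z gives the same grasp; the last joint's range is limited). The gripper opens to 87 mm and grips with 3 to 60 N. Pads are 19 mm wide; open, the fingers measure 117 mm over their backs; the gripper's body (75 mm by 190 mm) begins 51 mm behind the grasp point.
Start: joints at [-1.5, 0.527, 1.433, -0, 1.181, -0.178], TCP at [0.155, -0.606, 0.223] pointing down, gripper open.
Joint ranges: [-3.08, 3.08], [-0.75, 2.2], [0.22, 2.44], [-1.43, 4.57], [0, 2.65], [-2.85, 2.85]. Speed limits (rad/s): [2.79, 2.79, 3.14, 3.14, 3.14, 3.14].

## Interface

Orientations are given as a unit quaternion [x, y, z, w].
In Python, from rig import robot gives the robot as it stands. The module is installed in compiled form; this text tells all that it offers.
- The arm moves only by the tool play_rows, never from a script. Its argument "steps" is one flat list of numbers, 5 for each row, row after row: the opening, from -1 (shut) to 1 (fully open), then the shift along the tool's x, y, z as a fraction of full scale, then the turn about the tool's z as a fraction of full scale. In form: [claw, tx, ty, tz, twist, claw, tx, ty, tz, twist, ...]. A call has exactly 10 rows; each row shifts and turns the commanded pose from where the row before left it, along the tool's axes as they then stand; what a row does not reach is not made up. Full scale, the value 1, is 0.03 m for a shift and 0.1 rad for a turn. A row lasts 1/10 s, in which the tool goes at most 50 mm and 8.59 degrees, less where a joint would pass 70% of its speed; a pose out of reach is approached as far as the arm can. A call with a number of a shift or a turn outside -1 to 1 is refused whole. A call with a gripper value outside its range is refused whole. The fingers move at their own pace and stop on an object; "grip_force" is the grip in N (left out, the last holds). Time passes only in rows, so rows that do not move let the fingers close, or fill a call up. It gives the time, the measured TCP pose, the force, the opening and the grip force at its end, in the units of the state.
- robot.get_obs(): the state, without advancing time (a new reading comes with each control period).
- robot.camera(name): name is "side" or "top" or "wrist"; returns a dict with "image" (480x640x3 uint8, red, green, blue), "mtx" (3x3 intrinsics, pixels), "D" ([k1, k2, p1, p2, k3] as OpenCV has them; the pictures are not rectified), "rvec" (rotation vector, rad) and "tvec" (3), from world to camera coordinates, as OpenCV has them. Camera axes: x right, y down, z forward; pixel columns grow to the right and rows downward; lengths in m; the calibration is good to about 2 mm. A picture is of the moment at which its call begins. There is no depth.
- robot.hand_in(): hands the job in; it is judged then, once.
The state is a dict: "time": time; "q": joint angles; "joint_velocities": joint speeds; "joint_torque": joint torques, N m; "position": TCP position; "tool_rot": TCP orientation; "ft_force": force on the tool from outside, world axes, zero at the start; "moment": the same for the moment, N m; "grip_width": finger opening in m; "grip_force": force on a finger pad.
Only numpy, scipy, OpenCV 4.12 (cv2) and the standard library are available. Lean on these libraries where they do the work, as an engineer would, in place of code of your own. Each camera call takes 0.05 s, during which the arm holds its last target. There are 200 camera calls.

## Working session

There is one attempt and no reset: what is moved stays moved. The work goes in short steps, Python scripts to look and compute and a tool call to move; the robot and the scene stay as the last step left them, time stands still between calls to the robot, and variables do not carry over. Pictures are saved under pics/ and viewed, at most 15 in all, crops included, and the job is handed in when it is done.

Besides the shell and the picture viewer there is one more tool, called after "Call:" as name(argument=value, ...), one argument or row to a line, values as JSON. play_rows: Moves the arm, as the interface text tells. Shift numbers are shares of 0.03 m and turn numbers shares of 0.1 rad, none past 1 either way. Its arguments: {"type":"object","properties":{"steps":{"type":"array"},"grip_force":{"type":"number"}},"required":["steps"]}

```bash
mkdir -p pics; python3 - <<'E'
from rig import robot
import cv2
o=robot.get_obs(); print(o)
for n in ("top","side"):
    c=robot.camera(n); cv2.imwrite(f"pics/{n}0.png",c["image"][:,:,::-1]); print(n,c["mtx"],c["D"],c["rvec"],c["tvec"])
E
```

```text
{'time': 0.0, 'q': array([-1.49951266e+00,  5.28427739e-01,  1.43391364e+00, -2.64743371e-05,
        1.18141780e+00, -1.78481074e-01]), 'joint_velocities': array([-2.18076328e-06,  6.70494252e-04, -1.16119119e-03,  1.70341925e-04,
       -1.59246038e-03,  1.48507511e-03]), 'joint_torque': array([ 5.63784870e-04, -4.40034306e+01, -1.76591760e+01,  6.32326794e-02,
        5.81008801e-02, -1.62421011e-04]), 'position': array([ 0.15446367, -0.6048423 ,  0.22159166]), 'tool_rot': array([ 9.92211116e-01,  1.24562946e-01,  4.58104236e-05, -1.08236314e-03]), 'ft_force': array([ 0.16386661, -0.65352885,  0.30158784]), 'moment': array([-0.00275323, -0.01389081,  0.0181741 ]), 'grip_force': 0.0, 'grip_width': 0.08706110235081314}
top [[622.86659697   0.         312.47899582]
 [  0.         622.86659697 234.75080804]
 [  0.           0.           1.        ]] [-0.1463555  0.         0.         0.         0.       ] [ 2.09020792 -2.14968086  0.21762192] [-0.12439676  0.52296773  1.4136731 ]
side [[450.74124668   0.         321.61452015]
 [  0.         450.74124668 238.95374267]
 [  0.           0.           1.        ]] [-0.11366982  0.          0.          0.          0.        ] [ 0.62117373 -2.48244642  1.33584967] [0.40163537 0.22727362 0.85516031]
```

View pics/top0.png

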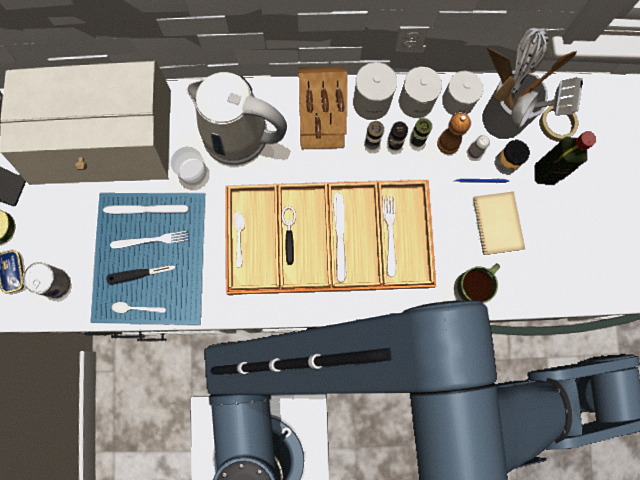

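View pics/side0.png

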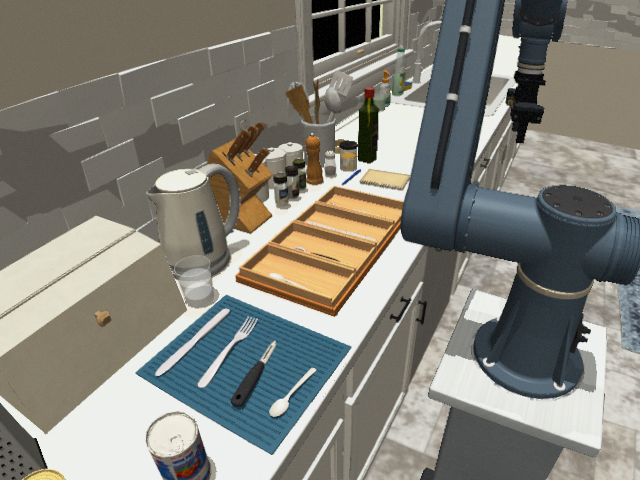

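The organiser's trays run left to right: teaspoon (x≈228–278 px), gadget (280–328), knife (330–378) and fork (380–432). On the mat the knife is at row 209, the fork at 240 with tines right, the peeler at 273 with blade right, and the spoon at 309 with its bowl left. The glass is at (188,165) and the mug at (478,285). Next I'll measure positions.

```bash
cat > h.py <<'E'
import cv2, numpy as np
from rig import robot
def ray(c,px,z):
    p=cv2.undistortPoints(np.array(px,float).reshape(-1,1,2),c["mtx"],c["D"]).reshape(-1,2)
    R=cv2.Rodrigues(np.array(c["rvec"]))[0]; t=np.array(c["tvec"]).ravel()
    C=-R.T@t; d=np.c_[p,np.ones(len(p))]@R
    return C+d*((z-C[2])/d[:,2])[:,None]
def proj(c,P):
    return cv2.projectPoints(np.array(P,float).reshape(-1,1,3),c["rvec"],c["tvec"],c["mtx"],c["D"])[0].reshape(-1,2)
def state():
    o=robot.get_obs(); x,y=o["tool_rot"][:2]
    print("t %.2f pos %s yaw %.3f w %.4f gf %.1f F %s"%(o["time"],np.round(o["position"],4),2*np.arctan2(y,x),o["grip_width"],o["grip_force"],np.round(o["ft_force"],1))); return o
E
cat > m.py <<'E'
from h import *
c=robot.camera("top"); im=c["image"]; hsv=cv2.cvtColor(im,cv2.COLOR_RGB2HSV)
H,S,V=cv2.split(hsv)
blue=((H>90)&(H<115)&(S>90)).astype(np.uint8); blue[330:]=0
n,l,s,ce=cv2.connectedComponentsWithStats(blue); k=1+np.argmax(s[1:,4]); print("mat",s[k])
x,y,w,h=s[k][:4]
it=np.zeros_like(blue); sub=((S<70)&(V>110))|(V<60)
it[y+4:y+h-4,x+4:x+w-4]=sub[y+4:y+h-4,x+4:x+w-4]
it=cv2.morphologyEx(it,cv2.MORPH_CLOSE,np.ones((3,5)))
n,l,s,ce=cv2.connectedComponentsWithStats(it)
for i in range(1,n):
    if s[i,4]<60: continue
    v,u=np.where(l==i); P=ray(c,np.c_[u,v],0.010)[:,:2]
    m=P.mean(0); d=np.linalg.svd(P-m,full_matrices=False)[2][0]; d*=np.sign(-d[1])
    a=(P-m)@d; 
    print(s[i],"mid",np.round(m+d*(a.max()+a.min())/2,4),"len %.4f"%np.ptp(a),"yaw %.3f"%np.arctan2(d[1],d[0]))
    b=(P-m)@np.array([-d[1],d[0]])
    ed=np.linspace(a.min(),a.max(),9); print("  widths left->right mm",[int(1000*np.ptp(b[(a>=ed[j])&(a<=ed[j+1])])) for j in range(8)])
E
python3 - <<'E'
exec(open('m.py').read())
# organiser corners by orange rim, at z=.04
org=((H>5)&(H<28)&(S>60)&(V>90)).astype(np.uint8); org[:175]=0; org[300:]=0; org[:,:215]=0; org[:,445:]=0
v,u=np.where(org); r=cv2.minAreaRect(np.c_[u,v].astype(np.float32)); b=cv2.boxPoints(r); print(b, np.round(ray(c,b,0.04),3))
print("mug top, glass top",np.round(ray(c,[[478,285],[188,160]],.088),3))
big=np.hstack([cv2.resize(im[185:330,85:215],None,fx=3,fy=3,interpolation=2),cv2.resize(im[175:300,218:442],(400,435),interpolation=2)])
cv2.imwrite("pics/crop.png",big[:,:,::-1]); print(big.shape)
E
```

```text
mat [   91   193   114   131 10498]
[ 95 197  94  55 847] mid [0.6027 0.2818] len 0.2347 yaw -1.529
  widths left->right mm [137, 21, 22, 21, 18, 19, 21, 21]
[110 230  78  19 623] mid [0.5257 0.2616] len 0.1929 yaw -1.477
  widths left->right mm [20, 21, 16, 14, 13, 25, 26, 27]
[107 265  69  20 544] mid [0.4449 0.2785] len 0.1706 yaw -1.399
  widths left->right mm [24, 25, 23, 22, 17, 15, 14, 13]
[111 302  55  11 335] mid [0.36  0.284] len 0.1333 yaw -1.649
  widths left->right mm [24, 24, 24, 5, 8, 10, 12, 12]
[[222.43411 185.31013]
 [431.86673 178.37526]
 [435.47885 287.46094]
 [226.04623 294.3958 ]] [[ 0.65   0.075  0.04 ]
 [ 0.654 -0.434  0.04 ]
 [ 0.387 -0.425  0.04 ]
 [ 0.385  0.067  0.04 ]]
mug top, glass top [[ 0.384 -0.514  0.088]
 [ 0.701  0.151  0.088]]
(435, 790, 3)
```

View pics/crop.png

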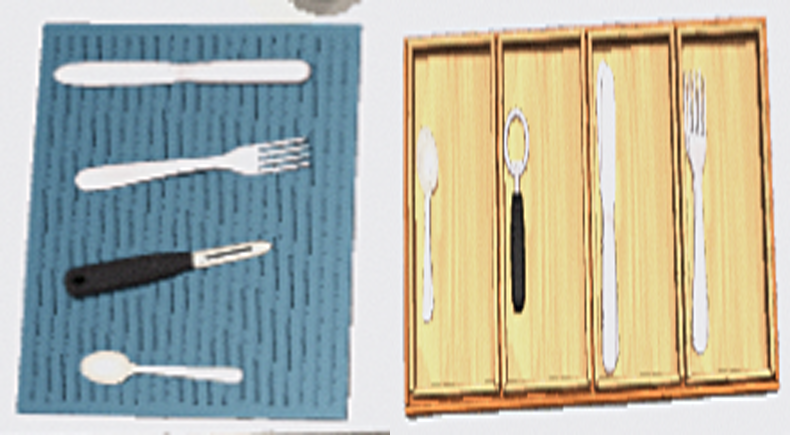

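The crop shows the knife with its tapered blade to the left and the rounded handle to the right, which I'll check with the wrist camera. Spoon: bowl left, handle right. Fork and peeler: handles left. Every tray has its old piece along the left wall. Next come the tray dividers and a cleaner knife fit.

```bash
python3 - <<'E'
from h import *
c=robot.camera("top"); im=c["image"]
cr=lambda x,y:[218+(x-390)/1.786,175+y/3.48]
for z,pts in ((.04,[(406,36),(495,33),(589,29),(680,25),(766,20)]),(.03,[(408,402),(500,398),(593,394),(687,390),(776,386)])):
    print(z,np.round(ray(c,[cr(*p) for p in pts],z),3).tolist())
# existing pieces: ends, z=.016
print(np.round(ray(c,[cr(*p) for p in [(427,320),(428,130),(518,310),(516,110),(611,372),(604,62),(699,352),(694,72)]],.016)[:,:2],3).tolist())
# knife alone: rows/cols limited
hsv=cv2.cvtColor(im,cv2.COLOR_RGB2HSV); m=np.zeros((480,640),bool); m[201:218,100:192]=True
m&=(hsv[...,1]<70)&(hsv[...,2]>110); v,u=np.where(m); P=ray(c,np.c_[u,v],.008)[:,:2]
mm=P.mean(0); d=np.linalg.svd(P-mm,full_matrices=False)[2][0]; d*=np.sign(-d[1]); a=(P-mm)@d; b=(P-mm)@np.array([-d[1],d[0]])
print("knife mid",mm+d*(a.max()+a.min())/2,np.ptp(a),np.arctan2(d[1],d[0]))
ed=np.linspace(a.min(),a.max(),13); print([int(1000*np.ptp(b[(a>=ed[j])&(a<=ed[j+1])])) for j in range(12)])
g=cv2.convertScaleAbs(im[190:225,95:195],alpha=.8)
cv2.imwrite("pics/kn.png",cv2.resize(g,None,fx=8,fy=8,interpolation=2)[:,:,::-1])
E
```

```text
0.04 [[0.649, 0.064, 0.04], [0.648, -0.056, 0.04], [0.647, -0.184, 0.04], [0.647, -0.307, 0.04], [0.648, -0.425, 0.04]]
0.03 [[0.395, 0.063, 0.03], [0.395, -0.058, 0.03], [0.394, -0.181, 0.03], [0.393, -0.305, 0.03], [0.392, -0.424, 0.03]]
[[0.453, 0.039], [0.587, 0.037], [0.457, -0.083], [0.598, -0.083], [0.41, -0.206], [0.63, -0.204], [0.421, -0.324], [0.619, -0.328]]
knife mid [0.60529891 0.27216512] 0.2148591524538489 -1.587018369309266
[18, 20, 20, 20, 20, 18, 17, 18, 17, 20, 20, 20]
```

View pics/kn.png

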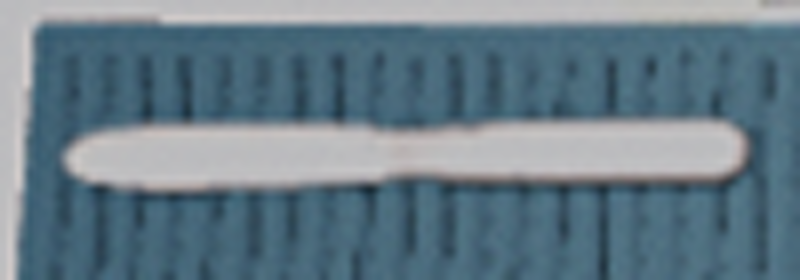

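The knife's handle is on the right, so its x points to +y. Its length measures 0.215, matching the given size. Before reaching for it I'll check the gripper body's shape and the clearance to the bread box.

```bash
python3 - <<'E'
from h import *
c=robot.camera("top"); s=robot.camera("side")
print("box bottom front edge",np.round(ray(c,[[30,183],[168,178]],0)[:,:2],3).tolist())
print("side: box bottom",np.round(ray(s,[[45,437],[187,303]],0)[:,:2],3).tolist())
print("mat back (top)",np.round(ray(c,[[100,194],[204,193]],.004)[:,:2],3).tolist())
print("glass base side",np.round(ray(s,[[198,300]],0)[:,:2],3).tolist())
im=cv2.resize(s["image"][0:150,470:570],None,fx=4,fy=4,interpolation=2); im2=cv2.resize(c["image"][110:210,60:240],None,fx=2.2,fy=6,interpolation=2)
cv2.imwrite("pics/g.png",np.hstack([im,im2])[:,:,::-1])
E
```

```text
box bottom front edge [[0.685, 0.58], [0.685, 0.218]]
side: box bottom [[0.683, 0.578], [0.703, 0.188]]
mat back (top) [[0.648, 0.39], [0.642, 0.126]]
glass base side [[0.687, 0.168]]
```

View pics/g.png

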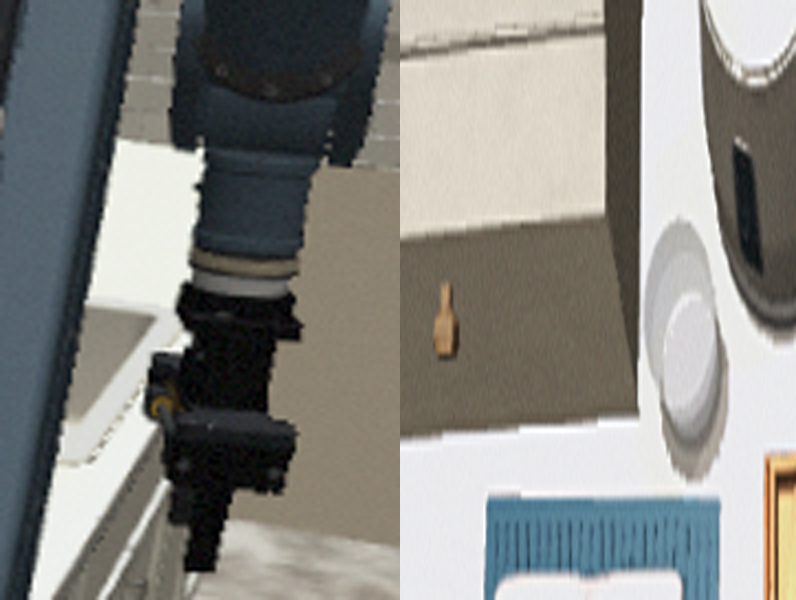

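```bash
python3 - <<'E'
from h import *
from scipy.spatial.transform import Rotation as R
s=robot.camera("side"); o=state(); T=R.from_quat(o["tool_rot"]).as_matrix(); p=o["position"]
print("q",o["q"])
for h in (0,.07,.12):
  for n,L in (("y .095",[0,.095,0]),("y .058",[0,.058,0]),("x .0375",[.0375,0,0]),("x .095",[.095,0,0])):
    L=np.array(L); print(h,n,np.round((proj(s,[p+T@(L-[0,0,h]),p+T@(-L-[0,0,h])])-[470,0])*4).tolist())
E
```

```text
t 0.35 pos [ 0.1545 -0.6054  0.2223] yaw 0.250 w 0.0871 gf 0.0 F [-0.1 -0.7 -0.7]
q [-1.49951753e+00  5.27752314e-01  1.43296898e+00  4.12169619e-07
  1.18137710e+00 -1.78482139e-01]
0 y .095 [[173.0, 500.0], [204.0, 592.0]]
0 y .058 [[178.0, 516.0], [197.0, 572.0]]
0 x .0375 [[134.0, 538.0], [242.0, 548.0]]
0 x .095 [[51.0, 531.0], [325.0, 556.0]]
0.07 y .095 [[190.0, 408.0], [225.0, 490.0]]
0.07 y .058 [[196.0, 423.0], [217.0, 472.0]]
0.07 x .0375 [[151.0, 442.0], [262.0, 451.0]]
0.07 x .095 [[67.0, 435.0], [347.0, 459.0]]
0.12 y .095 [[202.0, 341.0], [240.0, 414.0]]
0.12 y .058 [[209.0, 354.0], [232.0, 398.0]]
0.12 x .0375 [[164.0, 370.0], [276.0, 380.0]]
0.12 x .095 [[78.0, 364.0], [363.0, 388.0]]
```

The body is 190 along the closing axis, and the bread box front is at x≈0.685, only 80 mm behind the knife. So the fork goes first. Then I'll take the knife with the gripper offset about 30 mm toward the robot, so the far finger draws it in. I'll start moving toward the fork.

Call:
play_rows(
  steps=[0, 0.93, -0.57, 0, 0, 0, 0.93, -0.57, 0, 0, 0, 0.93, -0.57, 0, 0, 0, 0.93, -0.57, 0, 0, 0, 0.93, -0.57, 0, 0, 0, 0.93, -0.57, 0, 0, 0, 0.93, -0.57, 0, 0, 0, 0.93, -0.57, 0, 0, 0, 0.93, -0.57, 0, 0, 0, 0.93, -0.57, 0, 0],
  grip_force=20,
)

```text
time: 1.35
position: [0.3835, -0.3699, 0.2227]
tool_rot: [0.992, 0.125, 0.0, 0.0]
ft_force: [0.8, -0.0, 0.5]
grip_width: 0.0438
grip_force: 0.0
```

Call:
play_rows(
  steps=[0, 0.93, -0.57, 0, 0, 0, 0.93, -0.57, 0, 0, 0, 0.93, -0.57, 0, 0, 0, 0.39, -0.97, 0, 0, 0, 0.39, -0.97, 0, 0, 0, 0.39, -0.97, 0, 0, 0, 0.39, -0.97, 0, 0, 0, 0.39, -0.97, 0, 0, 0, 0.39, -0.97, 0, 0, 0, 0.39, -0.97, 0, 0],
)

```text
time: 2.35
position: [0.4802, -0.0817, 0.2227]
tool_rot: [0.992, 0.124, 0.0, 0.0]
ft_force: [-0.1, 0.1, -0.5]
grip_width: 0.0435
grip_force: 0.0
```

Call:
play_rows(
  steps=[0, 0.39, -0.97, 0, 0, 0, 0.39, -0.97, 0, 0, 0, 0.39, -0.97, 0, 0, 0, 0.39, -0.97, 0, 0, 0, 0.39, -0.97, 0, 0, 0, 0.39, -0.97, 0, 0, 0, 0.39, -0.97, 0, 0, 0, 0.39, -0.97, 0, 0, 0, 0.39, -0.97, 0, 0, 0, 0.39, -0.97, 0, 0],
)

```text
time: 3.35
position: [0.5215, 0.2293, 0.2226]
tool_rot: [0.992, 0.125, 0.0, 0.0]
ft_force: [0.4, -0.6, -0.6]
grip_width: 0.0435
grip_force: 0.0
```

```bash
cat > go.py <<'E'
import sys
from h import *
o=state(); x,y,z,w=map(float,sys.argv[1:5]); p=o["position"]; a=2*np.arctan2(o["tool_rot"][1],o["tool_rot"][0])
d=np.array([x,y])-p[:2]
def pr(n,a): print(n,"tx %.2f ty %.2f"%((d@[np.cos(a),np.sin(a)])/.03,(d@[np.sin(a),-np.cos(a)])/.03))
pr("at yaw now",a); pr("at final yaw",w); print("tz %.2f twist %.2f"%((p[2]-z)/.03,-((w-a+np.pi)%(2*np.pi)-np.pi)/.1))
E
python3 go.py .526 .262 .10 1.665
```

```text
t 3.35 pos [0.5215 0.2293 0.2226] yaw 0.250 w 0.0435 gf 0.0 F [ 0.4 -0.6 -0.6]
at yaw now tx 0.41 ty -1.02
at final yaw tx 1.07 ty 0.25
tz 4.09 twist -14.15
```

Call:
play_rows(
  steps=[0, 0.41, -1, 0.3, -1, 0, 0, 0, 0.3, -1, 0, 0, 0, 0.3, -1, 0, 0, 0, 0.3, -1, 0, 0, 0, 0.3, -1, 0, 0, 0, 0.3, -1, 0, 0, 0, 0.3, -1, 0, 0, 0, 0.3, -1, 0, 0, 0, 0.3, -1, 0, 0, 0, 0.3, -1],
)

```text
time: 4.35
position: [0.5261, 0.2602, 0.1322]
tool_rot: [0.81, 0.587, 0.0, 0.0]
ft_force: [-0.5, 0.2, -1.2]
grip_width: 0.0437
grip_force: 0.0
```

Call:
play_rows(
  steps=[0, 0, 0, 0.3, -1, 0, 0, 0, 0.3, -1, 0, 0, 0, 0.3, -1, 0, 0, 0, 0.2, -1, 0, 0, 0, 0, -0.15, 0, 0, 0, 0, 0, 0, 0, 0, 0, 0, 0, 0, 0, 0, 0, 0, 0, 0, 0, 0, 0, 0, 0, 0, 0],
)

```text
time: 5.35
position: [0.5261, 0.2602, 0.0998]
tool_rot: [0.673, 0.739, 0.0, 0.0]
ft_force: [0.8, 0.7, -0.4]
grip_width: 0.0437
grip_force: 0.0
```

```bash
python3 go.py .526 .262 .009 1.665; python3 - <<'E'
from h import *
c=robot.camera("wrist"); cv2.imwrite("pics/w1.png",c["image"][:,:,::-1])
print(proj(c,[[.526,.262,.015],[.605,.272,.008],[.445,.2785,.015],[.36,.284,.01]]))
E
```

```text
t 5.35 pos [0.5261 0.2602 0.0998] yaw 1.665 w 0.0437 gf 0.0 F [ 0.8  0.7 -0.4]
at yaw now tx 0.06 ty 0.00
at final yaw tx 0.06 ty 0.00
tz 3.03 twist -0.00
[[319.58783117 238.32093816]
 [424.86271877 232.36529327]
 [209.677945   206.37976922]
 [ 97.682655   187.47331396]]
```

View pics/w1.png

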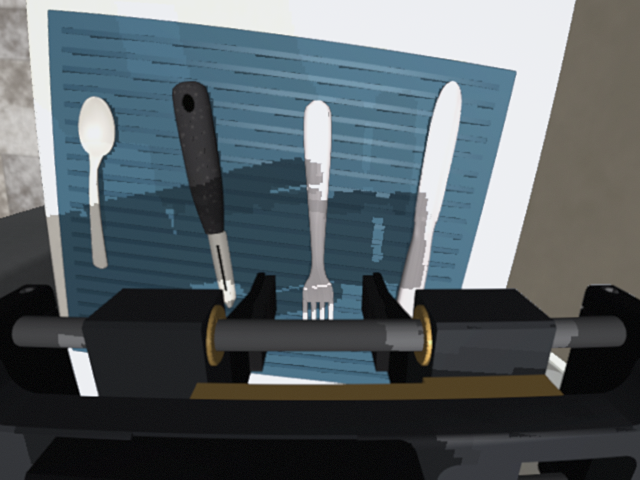

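The wrist view has the fork centred between the fingers, vertical at column 318. The knife's blade points to +y, as I read it before. Descend and grip.

Call:
play_rows(
  steps=[0, 0.05, 0, 0.6, 0, 0, 0, 0, 0.6, 0, 0, 0, 0, 0.6, 0, 0, 0, 0, 0.6, 0, 0, 0, 0, 0.4, 0, 0, 0, 0, 0.25, 0, 0, 0, 0, 0, 0, -1, 0, 0, 0, 0, -1, 0, 0, 0, 0, -1, 0, 0, 0, 0],
)

```text
time: 6.4
position: [0.5264, 0.2618, 0.0088]
tool_rot: [0.673, 0.74, 0.001, 0.0]
ft_force: [0.1, 0.2, 0.4]
grip_width: 0.0269
grip_force: 0.0
```

Call:
play_rows(
  steps=[-1, 0, 0, 0, 0, -1, 0, 0, 0, 0, -1, 0, 0, -0.4, 0, -1, 0, 0, -0.6, 0, -1, 0, 0, -1, 0, -1, 0, 0, -1, 0, -1, 0, 0, -1, -0.5, -1, 0, 0, 0, -0.8, -1, 0, 0, 0, -0.8, -1, 0, 0, 0, -0.8],
)

```text
time: 7.4
position: [0.5259, 0.2617, 0.1295]
tool_rot: [0.558, 0.83, 0.001, 0.0]
ft_force: [-0.3, 0.6, -0.3]
grip_width: 0.0099
grip_force: 20.0
```

```bash
python3 go.py .52 -.385 .06 3.142
```

```text
t 7.40 pos [0.5259 0.2617 0.1295] yaw 1.958 w 0.0099 gf 20.0 F [-0.3  0.6 -0.3]
at yaw now tx -19.88 ty -8.32
at final yaw tx 0.21 ty -21.56
tz 2.32 twist -11.84
```

Call:
play_rows(
  steps=[-1, 0, 0, 0, -1, -1, 0, 0, 0, -1, -1, 0, 0, 0, -1, -1, 0, 0, 0, -1, -1, 0, 0, 0, -1, -1, 0, 0, 0, -1, -1, 0, 0, 0, -1, -1, 0, 0, 0, -1, -1, 0, 0, 0, -1, -1, 0, 0, 0, -1],
)

```text
time: 8.4
position: [0.5257, 0.2616, 0.1289]
tool_rot: [0.091, 0.996, 0.0, 0.0]
ft_force: [-0.4, -0.2, -0.5]
grip_width: 0.0101
grip_force: 20.0
```

Call:
play_rows(
  steps=[-1, 0, 0, 0, -1, -1, 0, 0, 0, -0.84, -1, 0, -0.5, 0, 0, -1, 0, -1, 0, 0, -1, 0, -1, 0, 0, -1, 0, -1, 0, 0, -1, 0, -1, 0, 0, -1, 0, -1, 0, 0, -1, 0, -1, 0, 0, -1, 0, -1, 0, 0],
)

```text
time: 9.4
position: [0.5247, 0.0345, 0.1286]
tool_rot: [0.003, 1.0, -0.0, 0.0]
ft_force: [0.0, -0.3, 0.1]
grip_width: 0.0106
grip_force: 20.0
```

Call:
play_rows(
  steps=[-1, 0, -1, 0, 0, -1, 0, -1, 0, 0, -1, 0, -1, 0, 0, -1, 0, -1, 0, 0, -1, 0, -1, 0, 0, -1, 0, -1, 0, 0, -1, 0, -1, 0, 0, -1, 0, -1, 0, 0, -1, 0, -1, 0, 0, -1, 0, -1, 0, 0],
)

```text
time: 10.4
position: [0.5233, -0.2653, 0.1286]
tool_rot: [0.003, 1.0, -0.0, -0.0]
ft_force: [0.0, -1.0, -0.4]
grip_width: 0.01
grip_force: 20.0
```

Call:
play_rows(
  steps=[-1, 0, -1, 0, 0, -1, 0, -1, 0, 0, -1, 0, -1, 0, 0, -1, 0, -0.6, 0, 0, -1, 0, 0, 0.4, 0, -1, 0, 0, 0.5, 0, -1, 0, 0, 0.5, 0, -1, 0, 0, 0.5, 0, -1, 0, 0, 0, 0, -1, 0, 0, 0, 0],
)

```text
time: 11.4
position: [0.5239, -0.3703, 0.0701]
tool_rot: [0.001, 1.0, 0.001, -0.001]
ft_force: [-0.6, 0.1, -0.8]
grip_width: 0.0101
grip_force: 20.0
```

```bash
python3 go.py .52 -.385 .018 3.142; python3 - <<'E'
from h import *
c=robot.camera("top"); cv2.imwrite("pics/t2.png",cv2.resize(c["image"][150:350,80:500],None,fx=1.9,fy=2.5,interpolation=2)[:,:,::-1])
E
```

```text
t 11.40 pos [ 0.5239 -0.3703  0.0701] yaw 3.140 w 0.0101 gf 20.0 F [-0.6  0.1 -0.8]
at yaw now tx 0.13 ty -0.49
at final yaw tx 0.13 ty -0.49
tz 1.74 twist -0.02
```

View pics/t2.png

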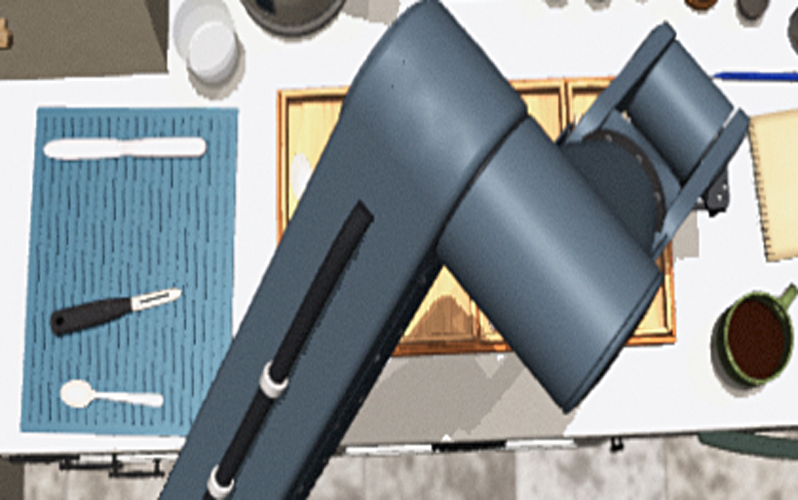

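The fork is off the mat, carried under the arm, and everything else is undisturbed. Lower and release.

Call:
play_rows(
  steps=[-1, -0.1, -0.5, 0.3, 0, -1, 0, 0, 0.4, 0, -1, 0, 0, 0.4, 0, -1, 0, 0, 0.4, 0, -1, 0, 0, 0.24, 0, -1, 0, 0, 0, 0, -1, 0, 0, 0, 0, -0.35, 0, 0, 0, 0, -0.35, 0, 0, 0, 0, -0.35, 0, 0, 0, 0],
)

```text
time: 12.45
position: [0.5272, -0.3865, 0.0193]
tool_rot: [0.001, 1.0, -0.0, 0.0]
ft_force: [-0.5, 0.3, 0.1]
grip_width: 0.0247
grip_force: 0.0
```

Call:
play_rows(
  steps=[-0.35, 0, 0, 0, 0, -0.35, 0, 0, -0.3, 0, -0.35, 0, 0, -0.7, 0, -0.35, 0, 0, -1, 0, -0.35, 0, 0, -1, 0, -0.35, 0, 0, -0.7, 0, 1, 0, 0, 0, 1, 1, 0, 0, 0, 1, 1, 0, 0, 0, 1, 1, 0, 0, 0, 1],
)

```text
time: 13.45
position: [0.5271, -0.3864, 0.1308]
tool_rot: [0.202, 0.979, -0.0, 0.0]
ft_force: [-0.0, 0.3, 0.3]
grip_width: 0.0522
grip_force: 0.0
```

Call:
play_rows(
  steps=[1, 0, 0, 0, 1, 1, 0, 0, 0, 1, 1, 0, 0, 0, 1, 1, 0, 0, 0, 1, 1, 0, 0, 0, 1, 1, 0, 0, 0, 1, 1, 0, 0, 0, 1, 1, 0, 0, 0, 1, 1, 0, 0, 0, 1, 1, 0, 0, 0, 1],
)

```text
time: 14.45
position: [0.527, -0.3864, 0.1307]
tool_rot: [0.647, 0.763, -0.0, 0.0]
ft_force: [-0.5, 0.5, -0.5]
grip_width: 0.0873
grip_force: 0.0
```

```bash
python3 go.py .575 .245 .12 1.555
```

```text
t 14.45 pos [ 0.527  -0.3864  0.1307] yaw 1.735 w 0.0873 gf 0.0 F [-0.5  0.5 -0.5]
at yaw now tx 20.50 ty 5.01
at final yaw tx 21.07 ty 1.27
tz 0.36 twist 1.80
```

Call:
play_rows(
  steps=[1, 0, 0, 0, 1, 1, 0, 0, 0, 0.8, 1, 1, 0.06, 0, 0, 1, 1, 0.06, 0, 0, 1, 1, 0.06, 0, 0, 1, 1, 0.06, 0, 0, 1, 1, 0.06, 0, 0, 1, 1, 0.06, 0, 0, 1, 1, 0.06, 0, 0, 1, 1, 0.06, 0, 0],
)

```text
time: 15.45
position: [0.5445, -0.1455, 0.1307]
tool_rot: [0.711, 0.703, 0.0, 0.001]
ft_force: [0.3, 0.4, 0.3]
grip_width: 0.0872
grip_force: 0.0
```

Call:
play_rows(
  steps=[1, 1, 0.06, 0, 0, 1, 1, 0.06, 0, 0, 1, 1, 0.06, 0, 0, 1, 1, 0.06, 0, 0, 1, 1, 0.06, 0, 0, 1, 1, 0.06, 0, 0, 1, 1, 0.06, 0, 0, 1, 1, 0.06, 0, 0, 1, 1, 0.06, 0, 0, 1, 1, 0.06, 0, 0],
)

```text
time: 16.45
position: [0.566, 0.1544, 0.1307]
tool_rot: [0.711, 0.703, 0.0, 0.0]
ft_force: [-0.4, 0.2, -0.2]
grip_width: 0.0867
grip_force: 0.0
```

Call:
play_rows(
  steps=[1, 1, 0.06, 0, 0, 1, 1, 0.06, 0, 0, 1, 0.8, 0.06, 0, 0, 1, 0, 0, 0, 0, 1, 0, 0, 0, 0, 1, 0, 0, 0, 0, 1, 0, 0, 0, 0, 1, 0, 0, 0, 0, 1, 0, 0, 0, 0, 1, 0, 0, 0, 0],
)

```text
time: 17.45
position: [0.5724, 0.2367, 0.1299]
tool_rot: [0.712, 0.703, -0.0, -0.0]
ft_force: [0.3, -0.0, 0.5]
grip_width: 0.0868
grip_force: 0.0
```

```bash
python3 go.py .575 .245 .007 1.555; python3 - <<'E'
from h import *
c=robot.camera("wrist"); s=robot.camera("side")
cv2.imwrite("pics/w3.png",np.hstack([cv2.resize(c["image"],(400,300)),cv2.resize(s["image"][150:450,80:380],(400,300))])[:,:,::-1])
t=robot.camera("top"); im=t["image"]; hsv=cv2.cvtColor(im,cv2.COLOR_RGB2HSV)
E
```

```text
t 17.45 pos [0.5724 0.2367 0.1299] yaw 1.558 w 0.0868 gf 0.0 F [ 0.3 -0.   0.5]
at yaw now tx 0.28 ty 0.08
at final yaw tx 0.28 ty 0.08
tz 4.10 twist 0.03
```

View pics/w3.png

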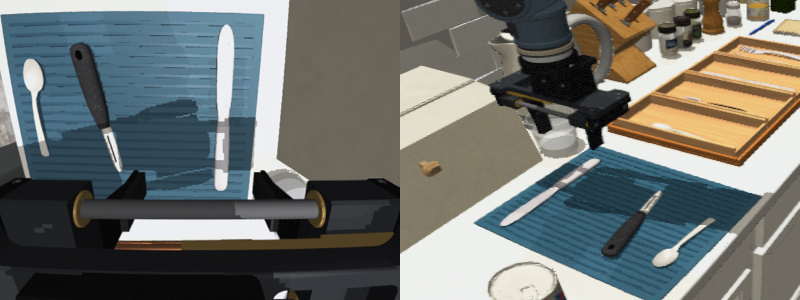

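The knife lies within the finger opening near the far finger; the body's far end is just short of the bread box. I'll descend with force checks.

Call:
play_rows(
  steps=[1, 0.25, 0.18, 0.4, 0, 1, 0, 0, 0.4, 0, 1, 0, 0, 0.4, 0, 1, 0, 0, 0.4, 0, 1, 0, 0, 0.4, 0, 1, 0, 0, 0.4, 0, 1, 0, 0, 0.4, 0, 1, 0, 0, 0.4, 0, 1, 0, 0, 0.4, 0, 1, 0, 0, 0, 0],
)

```text
time: 18.6
position: [0.5764, 0.2442, 0.0198]
tool_rot: [0.711, 0.703, -0.002, -0.001]
ft_force: [0.7, -0.6, 0.8]
grip_width: 0.0873
grip_force: 0.0
```

Call:
play_rows(
  steps=[1, 0, 0, 0.25, 0, 1, 0, 0, 0.25, 0, 1, 0, 0, 0, 0, 0.2, 0, 0, 0, 0, 0, 0, 0, 0, 0, -0.3, 0, 0, 0, 0, -0.6, 0, 0, 0, 0, -1, 0, 0, 0, 0, -1, 0, 0, 0, 0, -1, 0, 0, 0, 0],
)

```text
time: 19.6
position: [0.5784, 0.2446, 0.0072]
tool_rot: [0.711, 0.703, 0.001, 0.0]
ft_force: [1.7, -0.2, -0.1]
grip_width: 0.0388
grip_force: 0.6
```

```bash
python3 go.py .575 .245 .007 1.555
```

```text
t 19.60 pos [0.5784 0.2446 0.0072] yaw 1.559 w 0.0388 gf 0.6 F [ 1.7 -0.2 -0.1]
at yaw now tx 0.01 ty -0.11
at final yaw tx 0.01 ty -0.11
tz 0.01 twist 0.04
```

Call:
play_rows(
  steps=[-1, 0, 0, 0, 0, -1, 0, 0, 0, 0, -1, 0, 0, 0, 0, -1, 0, 0, 0, 0, -1, 0, 0, 0, 0, -1, 0, 0, -0.3, 0, -1, 0, 0, -0.4, 0, -1, 0, 0, -0.4, 0, -1, 0, 0, 0, 0, -1, 0, 0, 0, 0],
  grip_force=30,
)

```text
time: 20.6
position: [0.578, 0.2446, 0.0406]
tool_rot: [0.711, 0.703, 0.0, 0.0]
ft_force: [-0.2, 0.2, -2.0]
grip_width: 0.0185
grip_force: 28.7
```

```bash
python3 go.py .545 .245 .13 0; python3 - <<'E'
from h import *
c=robot.camera("wrist"); s=robot.camera("side")
cv2.imwrite("pics/w4.png",np.hstack([cv2.resize(c["image"],(400,300)),cv2.resize(s["image"][150:450,80:380],(400,300))])[:,:,::-1])
E
```

```text
t 20.60 pos [0.578  0.2446 0.0406] yaw 1.559 w 0.0185 gf 28.7 F [-0.2  0.2 -2. ]
at yaw now tx -0.00 ty -1.10
at final yaw tx -1.10 ty -0.01
tz -2.98 twist 15.59
```

View pics/w4.png

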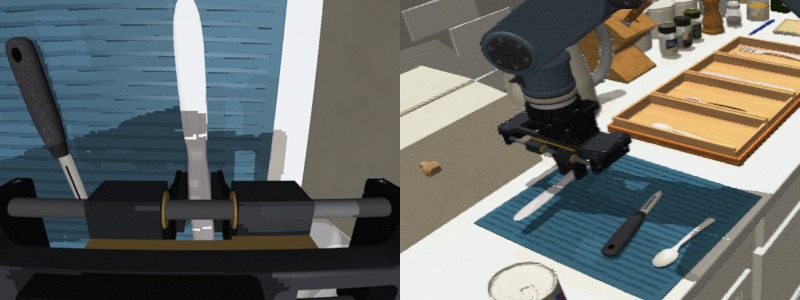

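The knife is gripped (18.5 mm) and hangs level with its blade to +y. Lift, carry it to the knife tray, then rotate over the organiser.

Call:
play_rows(
  steps=[-1, 0, -0.9, -1, 0, -1, 0, -0.9, -1, 0, -1, 0, -1, -1, 0, -1, -1, 0, 0, 0, -1, -1, 0, 0, 0, -1, -1, 0, 0, 0, -1, -1, 0, 0, 0, -1, -1, 0, 0, 0, -1, -1, 0, 0, 0, -1, -1, 0, 0, 0],
)

```text
time: 21.7
position: [0.4908, 0.0344, 0.1295]
tool_rot: [0.711, 0.703, -0.0, -0.0]
ft_force: [0.4, 1.1, -1.1]
grip_width: 0.0185
grip_force: 28.7
```

Call:
play_rows(
  steps=[-1, -1, 0, 0, 0, -1, -1, 0, 0, 0, -1, -1, 0, 0, 0, -1, -1, 0, 0, 0, -1, -1, 0, 0, 0, -1, -1, 0, 0, 0, -1, -1, 0, 0, 0, -1, -1, 0, 0, 0, -1, -1, 0, 0, 0, -1, -0.9, 0, 0, 0],
)

```text
time: 22.7
position: [0.4873, -0.2627, 0.1294]
tool_rot: [0.712, 0.703, -0.0, -0.0]
ft_force: [0.1, 0.4, -1.3]
grip_width: 0.0187
grip_force: 28.7
```

Call:
play_rows(
  steps=[-1, 0, 0, 0, 1, -1, 0, 0, 0, 1, -1, 0, 0, 0, 1, -1, 0, 0, 0, 1, -1, 0, 0, 0, 1, -1, 0, 0, 0, 1, -1, 0, 0, 0, 1, -1, 0, 0, 0, 1, -1, 0, 0, 0, 1, -1, 0, 0, 0, 1],
)

```text
time: 23.7
position: [0.4873, -0.2611, 0.1293]
tool_rot: [0.962, 0.274, -0.0, -0.001]
ft_force: [-0.6, 0.8, -1.5]
grip_width: 0.0186
grip_force: 28.7
```

Call:
play_rows(
  steps=[-1, 0, 0, 0, 1, -1, 0, 0, 0, 1, -1, 0, 0, 0.4, 1, -1, 0, 0, 0.5, 1, -1, 0, 0, 0.5, 1, -1, 0, 0, 0.5, 0.59, -1, 0, 0, 0.3, 0, -1, 0, 0, 0, 0, -1, 0, 0, 0, 0, -1, 0, 0, 0, 0],
)

```text
time: 24.7
position: [0.4881, -0.2618, 0.0645]
tool_rot: [1.0, 0.0, 0.001, 0.0]
ft_force: [-0.2, 0.6, -1.0]
grip_width: 0.0188
grip_force: 28.7
```

```bash
python3 go.py .493 -.262 .0165 0; python3 - <<'E'
from h import *
s=robot.camera("side"); w=robot.camera("wrist")
cv2.imwrite("pics/w5.png",np.hstack([cv2.resize(w["image"],(400,300)),cv2.resize(s["image"][150:330,230:470],(400,300))])[:,:,::-1])
E
```

```text
t 24.70 pos [ 0.4881 -0.2618  0.0645] yaw 0.000 w 0.0188 gf 28.7 F [-0.2  0.6 -1. ]
at yaw now tx 0.16 ty 0.01
at final yaw tx 0.16 ty 0.01
tz 1.60 twist 0.00
```

View pics/w5.png

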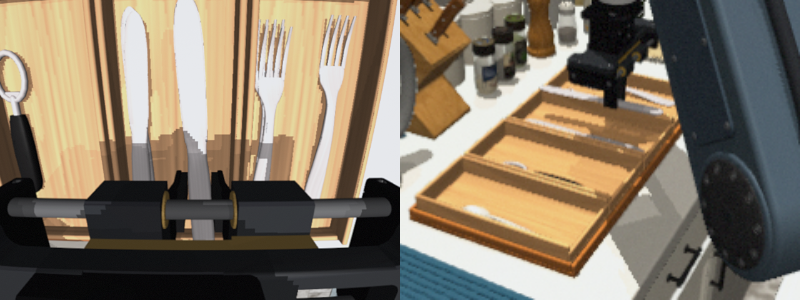

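The knife hangs over its tray's lane, straight and beside the old one. The fork lies in the fork tray's lane, beside its neighbour. Lower and release.

Call:
play_rows(
  steps=[-1, 0.1, 0, 0.3, 0, -1, 0, 0, 0.35, 0, -1, 0, 0, 0.35, 0, -1, 0, 0, 0.35, 0, -1, 0, 0, 0.25, 0, -1, 0, 0, 0, 0, -1, 0, 0, 0, 0, -0.3, 0, 0, 0, 0, -0.3, 0, 0, 0, 0, -0.3, 0, 0, 0, 0],
)

```text
time: 25.8
position: [0.4908, -0.2615, 0.016]
tool_rot: [1.0, -0.0, 0.0, 0.0]
ft_force: [0.6, 0.1, -0.3]
grip_width: 0.0291
grip_force: 0.0
```

Call:
play_rows(
  steps=[-0.3, 0, 0, 0, 0, -0.3, 0, 0, -0.3, 0, -0.3, 0, 0, -0.7, 0, -0.3, 0, 0, -1, 0, -0.3, 0, 0, -1, 0, -0.3, 0, 0, -0.7, 0, 0, 0, 0, 0, -1, 0, 0, 0, 0, -1, 0, 0, 0, 0, -1, 0, 0, 0, 0, -1],
)

```text
time: 26.8
position: [0.4907, -0.2614, 0.1278]
tool_rot: [0.98, 0.201, 0.0, 0.0]
ft_force: [0.1, 0.3, -0.3]
grip_width: 0.0427
grip_force: 0.0
```

Call:
play_rows(
  steps=[0, 0, 0, 0, -1, 0, 0, 0, 0, -1, 0, 0, 0, 0, -1, 0, 0, 0, 0, -1, 0, 0, 0, 0, -1, 0, 0, 0, 0, -1, 0, 0, 0, 0, -1, 0, 0, 0, 0, -1, 0, 0, 0, 0, -1, 0, 0, 0, 0, -1],
)

```text
time: 27.8
position: [0.4907, -0.2614, 0.1276]
tool_rot: [0.764, 0.646, 0.0, 0.0]
ft_force: [0.8, 0.8, 0.2]
grip_width: 0.0435
grip_force: 0.0
```

```bash
python3 go.py .445 .2785 .13 1.743;  python3 m.py
```

```text
t 27.80 pos [ 0.4907 -0.2614  0.1276] yaw 1.404 w 0.0435 gf 0.0 F [0.8 0.8 0.2]
at yaw now tx 17.49 ty -4.49
at final yaw tx 17.99 ty 1.58
tz -0.08 twist -3.39
mat [  91  193  104  130 8392]
[ 95 197   5  55 135] mid [0.5704 0.3958] len 0.1371 yaw -3.135
  widths left->right mm [10, 8, 5, 5, 3, 2, 0, 0]
[179 200  12  35 275] mid [0.5811 0.1691] len 0.0855 yaw -0.068
  widths left->right mm [20, 27, 27, 24, 24, 19, 12, 7]
[107 266  57  19 463] mid [0.4425 0.2926] len 0.1414 yaw -1.395
  widths left->right mm [23, 24, 22, 23, 20, 16, 14, 14]
[169 271  22  48 561] mid [0.3883 0.174 ] len 0.1216 yaw -0.292
  widths left->right mm [33, 37, 35, 35, 31, 25, 18, 10]
[111 302  41  11 257] mid [0.3613 0.3011] len 0.0992 yaw -1.652
  widths left->right mm [21, 24, 24, 16, 5, 7, 7, 10]
```

Call:
play_rows(
  steps=[0, 0, 0, 0, -1, 0, 0, 0, 0, -1, 0, 0, 0, 0, -1, 0, 0, 0, 0, -0.39, 0, 1, 0.09, 0, 0, 0, 1, 0.09, 0, 0, 0, 1, 0.09, 0, 0, 0, 1, 0.09, 0, 0, 0, 1, 0.09, 0, 0, 0, 1, 0.09, 0, 0],
  grip_force=20,
)

```text
time: 28.85
position: [0.4765, -0.0802, 0.1275]
tool_rot: [0.646, 0.763, 0.0, 0.0]
ft_force: [0.4, -0.0, 1.0]
grip_width: 0.0434
grip_force: 0.0
```

Call:
play_rows(
  steps=[0, 1, 0.09, 0, 0, 0, 1, 0.09, 0, 0, 0, 1, 0.09, 0, 0, 0, 1, 0.09, 0, 0, 0, 1, 0.09, 0, 0, 0, 1, 0.09, 0, 0, 0, 1, 0.09, 0, 0, 0, 1, 0.09, 0, 0, 0, 1, 0.09, 0, 0, 0, 1, 0.09, 0, 0],
)

```text
time: 29.85
position: [0.4529, 0.2203, 0.1275]
tool_rot: [0.646, 0.763, 0.0, 0.0]
ft_force: [-0.0, -0.3, -0.3]
grip_width: 0.0436
grip_force: 0.0
```

Call:
play_rows(
  steps=[0, 1, 0.09, 0, 0, 0, 1, 0.09, 0, 0, 0, 0, 0, 0.5, 0, 0, 0, 0, 0.5, 0, 0, 0, 0, 0.5, 0, 0, 0, 0, 0, 0, 0, 0, 0, 0, 0, 0, 0, 0, 0, 0, 0, 0, 0, 0, 0, 0, 0, 0, 0, 0],
)

```text
time: 30.85
position: [0.4488, 0.2792, 0.0826]
tool_rot: [0.645, 0.764, 0.001, 0.0]
ft_force: [0.6, 0.8, -0.3]
grip_width: 0.0438
grip_force: 0.0
```

```bash
python3 go.py .445 .2785 .008 1.743; python3 - <<'E'
from h import *
w=robot.camera("wrist"); t=robot.camera("top")
cv2.imwrite("pics/w6.png",np.hstack([cv2.resize(w["image"],(400,300)),cv2.resize(t["image"][165:310,215:445],(400,300))])[:,:,::-1])
E
```

```text
t 30.85 pos [0.4488 0.2792 0.0826] yaw 1.738 w 0.0438 gf 0.0 F [ 0.6  0.8 -0.3]
at yaw now tx -0.00 ty -0.13
at final yaw tx -0.00 ty -0.13
tz 2.49 twist -0.05
```

View pics/w6.png

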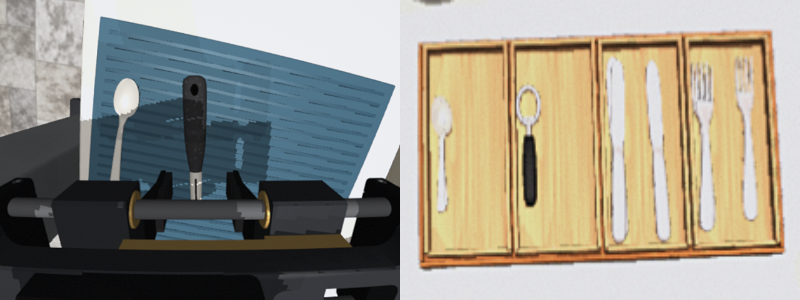

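Fork and knife both lie in their lanes, straight and next to the old pieces. The peeler is centred between the fingers. Descend and grip.

Call:
play_rows(
  steps=[0, 0, -0.13, 0.5, 0, 0, 0, 0, 0.5, 0, 0, 0, 0, 0.5, 0, 0, 0, 0, 0.5, 0, 0, 0, 0, 0.3, 0, 0, 0, 0, 0.2, 0, 0, 0, 0, 0, 0, -1, 0, 0, 0, 0, -1, 0, 0, 0, 0, -1, 0, 0, 0, 0],
)

```text
time: 31.95
position: [0.4449, 0.2786, 0.0074]
tool_rot: [0.645, 0.764, 0.001, 0.0]
ft_force: [-0.4, 0.1, 0.5]
grip_width: 0.0269
grip_force: 0.0
```

Call:
play_rows(
  steps=[-1, 0, 0, 0, 0, -1, 0, 0, 0, 0, -1, 0, 0, -0.4, 0, -1, 0, 0, -0.6, 0, -1, 0, 0, -1, 0, -1, 0, 0, -1, 0, -1, 0, 0, -1, -1, -1, 0, 0, 0, -1, -1, 0, 0, 0, -1, -1, 0, 0, 0, -1],
)

```text
time: 32.95
position: [0.4443, 0.2784, 0.128]
tool_rot: [0.479, 0.878, 0.0, 0.0]
ft_force: [0.7, -0.4, -1.4]
grip_width: 0.0243
grip_force: 20.0
```

Call:
play_rows(
  steps=[-1, 0, 0, 0, -1, -1, 0, 0, 0, -1, -1, 0, 0, 0, -1, -1, 0, 0, 0, -1, -1, 0, 0, 0, -1, -1, 0, 0, 0, -1, -1, 0, 0, 0, -1, -1, 0, 0, 0, -1, -1, 0, 0, 0, -1, -1, 0, 0, 0, -0.99],
)

```text
time: 33.95
position: [0.4441, 0.2784, 0.1275]
tool_rot: [-0.0, 1.0, 0.0, -0.0]
ft_force: [-0.1, 0.8, -0.8]
grip_width: 0.0247
grip_force: 20.0
```

```bash
python3 go.py .52 -.139 .0125 3.142
```

```text
t 33.95 pos [0.4441 0.2784 0.1275] yaw 3.142 w 0.0247 gf 20.0 F [-0.1  0.8 -0.8]
at yaw now tx -2.52 ty -13.91
at final yaw tx -2.52 ty -13.91
tz 3.83 twist -0.00
```

Call:
play_rows(
  steps=[-1, -0.18, -1, 0, 0, -1, -0.18, -1, 0, 0, -1, -0.18, -1, 0, 0, -1, -0.18, -1, 0, 0, -1, -0.18, -1, 0, 0, -1, -0.18, -1, 0, 0, -1, -0.18, -1, 0, 0, -1, -0.18, -1, 0, 0, -1, -0.18, -1, 0, 0, -1, -0.18, -1, 0, 0],
)

```text
time: 34.95
position: [0.4972, -0.0229, 0.1275]
tool_rot: [0.002, 1.0, 0.0, 0.0]
ft_force: [0.9, 0.2, -1.1]
grip_width: 0.0245
grip_force: 20.0
```

Call:
play_rows(
  steps=[-1, -0.18, -1, 0, 0, -1, -0.18, -1, 0, 0, -1, -0.18, -1, 0, 0, -1, -0.18, -0.91, 0, 0, -1, 0, 0, 0.5, 0, -1, 0, 0, 0.5, 0, -1, 0, 0, 0.5, 0, -1, 0, 0, 0.5, 0, -1, 0, 0, 0, 0, -1, 0, 0, 0, 0],
)

```text
time: 35.95
position: [0.5184, -0.139, 0.0672]
tool_rot: [0.002, 1.0, 0.0, -0.0]
ft_force: [0.7, -0.3, -0.6]
grip_width: 0.0247
grip_force: 20.0
```

```bash
python3 go.py .52 -.139 .0165 3.142
```

```text
t 35.95 pos [ 0.5184 -0.139   0.0672] yaw 3.138 w 0.0247 gf 20.0 F [ 0.7 -0.3 -0.6]
at yaw now tx -0.05 ty 0.00
at final yaw tx -0.05 ty 0.00
tz 1.69 twist -0.04
```

Call:
play_rows(
  steps=[-1, 0, 0.1, 0.35, 0, -1, 0, 0, 0.4, 0, -1, 0, 0, 0.4, 0, -1, 0, 0, 0.35, 0, -1, 0, 0, 0.2, 0, -1, 0, 0, 0, 0, -1, 0, 0, 0, 0, -0.24, 0, 0, 0, 0, -0.24, 0, 0, 0, 0, -0.24, 0, 0, 0, 0],
)

```text
time: 36.95
position: [0.5186, -0.1362, 0.016]
tool_rot: [0.002, 1.0, -0.0, 0.0]
ft_force: [0.2, -0.5, -0.9]
grip_width: 0.0323
grip_force: 0.0
```

Call:
play_rows(
  steps=[-0.24, 0, 0, 0, 0, -0.24, 0, 0, -0.3, 0, -0.24, 0, 0, -0.7, 0, -0.24, 0, 0, -1, 0, -0.24, 0, 0, -1, 0, -0.24, 0, 0, -0.7, 0, 0, 0, 0, 0, 1, 0, 0, 0, 0, 1, 0, 0, 0, 0, 1, 0, 0, 0, 0, 1],
)

```text
time: 37.95
position: [0.5185, -0.1361, 0.1277]
tool_rot: [0.203, 0.979, -0.0, 0.0]
ft_force: [0.0, -0.6, -0.3]
grip_width: 0.043
grip_force: 0.0
```

Call:
play_rows(
  steps=[0, 0, 0, 0, 1, 0, 0, 0, 0, 1, 0, 0, 0, 0, 1, 0, 0, 0, 0, 1, 0, 0, 0, 0, 1, 0, 0, 0, 0, 1, 0, 0, 0, 0, 1, 0, 0, 0, 0, 1, 0, 0, 0, 0, 1, 0, 0, 0, 0, 1],
)

```text
time: 38.95
position: [0.5184, -0.1361, 0.1276]
tool_rot: [0.647, 0.762, 0.0, 0.0]
ft_force: [-0.1, 0.4, -0.8]
grip_width: 0.0435
grip_force: 0.0
```

```bash
python3 go.py .36 .284 .008 1.493
```

```text
t 38.95 pos [ 0.5184 -0.1361  0.1276] yaw 1.734 w 0.0435 gf 0.0 F [-0.1  0.4 -0.8]
at yaw now tx 14.67 ty -2.94
at final yaw tx 13.55 ty -6.35
tz 3.99 twist 2.41
```

Call:
play_rows(
  steps=[0, 0, 0, 0, 1, 0, 0, 0, 0, 1, 0, 0, 0, 0, 0.41, 0, 0.97, -0.45, 0, 0, 0, 0.97, -0.45, 0, 0, 0, 0.97, -0.45, 0, 0, 0, 0.97, -0.45, 0, 0, 0, 0.97, -0.45, 0, 0, 0, 0.97, -0.45, 0, 0, 0, 0.97, -0.45, 0, 0],
)

```text
time: 39.95
position: [0.4389, 0.0751, 0.1276]
tool_rot: [0.733, 0.68, 0.0, 0.0]
ft_force: [0.4, 0.2, -0.5]
grip_width: 0.0437
grip_force: 0.0
```

Call:
play_rows(
  steps=[0, 0.97, -0.45, 0, 0, 0, 0.97, -0.45, 0, 0, 0, 0.97, -0.45, 0, 0, 0, 0.97, -0.45, 0, 0, 0, 0.97, -0.45, 0, 0, 0, 0.97, -0.45, 0, 0, 0, 0.97, -0.45, 0, 0, 0, 0, 0, 0.5, 0, 0, 0, 0, 0.5, 0, 0, 0, 0, 0.5, 0],
)

```text
time: 40.95
position: [0.3602, 0.2848, 0.0822]
tool_rot: [0.732, 0.681, 0.001, 0.0]
ft_force: [-0.7, 0.7, 0.6]
grip_width: 0.0434
grip_force: 0.0
```

```bash
python3 - <<'E'
from h import *
w=robot.camera("wrist"); t=robot.camera("top")
cv2.imwrite("pics/w7.png",np.hstack([cv2.resize(w["image"],(400,300)),cv2.resize(t["image"][165:310,215:445],(400,300))])[:,:,::-1])
E
python3 go.py .36 .284 .008 1.493
```

```text
t 41.05 pos [0.3591 0.2838 0.0811] yaw 1.497 w 0.0432 gf 0.0 F [-1.7 -0.7 -0.3]
at yaw now tx 0.01 ty 0.03
at final yaw tx 0.01 ty 0.03
tz 2.44 twist 0.04
```

View pics/w7.png

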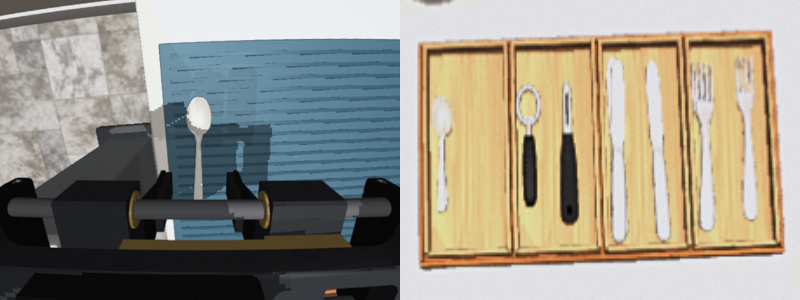

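The peeler lies in its lane beside the opener. The spoon is centred between the fingers. Grip it.

Call:
play_rows(
  steps=[0, 0, 0.03, 0.5, 0, 0, 0, 0, 0.5, 0, 0, 0, 0, 0.5, 0, 0, 0, 0, 0.5, 0, 0, 0, 0, 0.3, 0, 0, 0, 0, 0.15, 0, 0, 0, 0, 0, 0, -1, 0, 0, 0, 0, -1, 0, 0, 0, 0, -1, 0, 0, 0, 0],
)

```text
time: 42.05
position: [0.3613, 0.2842, 0.0089]
tool_rot: [0.733, 0.68, 0.0, 0.0]
ft_force: [0.2, 0.3, -0.3]
grip_width: 0.0268
grip_force: 0.0
```

Call:
play_rows(
  steps=[-1, 0, 0, 0, 0, -1, 0, 0, 0, 0, -1, 0, 0, 0, 0, -1, 0, 0, -0.4, 0, -1, 0, 0, -0.6, 0, -1, 0, 0, -1, 0, -1, 0, 0, -1, 0, -1, 0, 0, -1, 1, -1, 0, 0, 0, 1, -1, 0, 0, 0, 1],
)

```text
time: 43.05
position: [0.3616, 0.2843, 0.1303]
tool_rot: [0.827, 0.562, 0.002, 0.0]
ft_force: [0.0, -0.6, 0.0]
grip_width: 0.0003
grip_force: 0.0
```

Call:
play_rows(
  steps=[-1, 0, 0, 0, 1, -1, 0, 0, 0, 1, -1, 0, 0, 0, 1, -1, 0, 0, 0, 1, -1, 0, 0, 0, 1, -1, 0, 0, 0, 1, -1, 0, 0, 0, 1, -1, 0, 0, 0, 1, -1, 0, 0, 0, 1, -1, 0, 0, 0, 1],
)

```text
time: 44.05
position: [0.3608, 0.2839, 0.129]
tool_rot: [0.995, 0.096, 0.0, 0.0]
ft_force: [0.3, 0.5, 0.1]
grip_width: 0.0004
grip_force: 0.0
```

```bash
python3 go.py .52 -.015 .0165 0
```

```text
t 44.05 pos [0.3608 0.2839 0.129 ] yaw 0.193 w 0.0004 gf 0.0 F [0.3 0.5 0.1]
at yaw now tx 3.30 ty 10.79
at final yaw tx 5.31 ty 9.96
tz 3.75 twist 1.93
```

The grip closed on nothing, so the stem lies lower than the finger tips went. I'll turn back and look again.

Call:
play_rows(
  steps=[0, 0, 0, 0, -1, 0, 0, 0, 0, -1, 0, 0, 0, 0, -1, 0, 0, 0, 0, -1, 0, 0, 0, 0, -1, 0, 0, 0, 0, -1, 0, 0, 0, 0, -1, 0, 0, 0, 0, -1, 0, 0, 0, 0, -1, 0, 0, 0, 0, -1],
)

```text
time: 45.05
position: [0.3608, 0.2839, 0.1289]
tool_rot: [0.825, 0.565, 0.0, 0.0]
ft_force: [-0.3, 1.5, -0.3]
grip_width: 0.0436
grip_force: 0.0
```

Call:
play_rows(
  steps=[0, 0, 0, 0, -1, 0, 0, 0, 0, -1, 0, 0, 0, 0, -1, 0, 0, 0, 0.5, 0, 0, 0, 0, 0.5, 0, 0, 0, 0, 0.5, 0, 0, 0, 0, 0, 0, 0, 0, 0, 0, 0, 0, 0, 0, 0, 0, 0, 0, 0, 0, 0],
)

```text
time: 46.05
position: [0.3615, 0.2843, 0.0841]
tool_rot: [0.733, 0.68, 0.001, 0.0]
ft_force: [0.2, -0.0, 0.5]
grip_width: 0.0434
grip_force: 0.0
```

```bash
python3 go.py .36 .284 .005 1.493; python3 - <<'E'
from h import *
w=robot.camera("wrist"); t=robot.camera("side")
print(proj(w,[[.36,.284,.006],[.36,.35,.006]]))
print(proj(t,[[.36,.284,.006]]))
cv2.imwrite("pics/w8.png",np.hstack([cv2.resize(w["image"],(400,300)),cv2.resize(t["image"][300:450,180:380],(400,300),interpolation=2)])[:,:,::-1])
E
```

```text
t 46.05 pos [0.3615 0.2843 0.0841] yaw 1.497 w 0.0434 gf 0.0 F [ 0.2 -0.   0.5]
at yaw now tx -0.01 ty -0.05
at final yaw tx -0.01 ty -0.05
tz 2.64 twist 0.04
[[317.2309633  243.97601585]
 [309.87890627 150.19724823]]
[[293.26351416 391.11977295]]
```

View pics/w8.png

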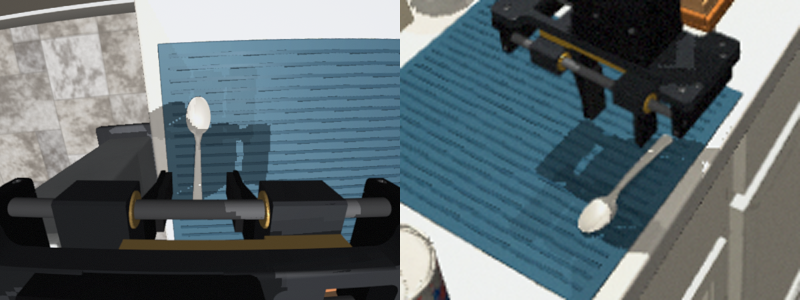

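The spoon hasn't moved. I'll go about 4 mm lower, to just above the mat.

Call:
play_rows(
  steps=[0, 0, -0.05, 0.5, 0, 0, 0, 0, 0.5, 0, 0, 0, 0, 0.5, 0, 0, 0, 0, 0.5, 0, 0, 0, 0, 0.3, 0, 0, 0, 0, 0.2, 0, 0, 0, 0, 0.08, 0, 0, 0, 0, 0.05, 0, 0, 0, 0, 0, 0, 0, 0, 0, 0, 0],
)

```text
time: 47.15
position: [0.3598, 0.2843, 0.0048]
tool_rot: [0.733, 0.68, 0.0, 0.0]
ft_force: [-0.4, 0.2, -0.2]
grip_width: 0.0435
grip_force: 0.0
```

Call:
play_rows(
  steps=[-1, 0, 0, 0, 0, -1, 0, 0, 0, 0, -1, 0, 0, 0, 0, -1, 0, 0, 0, 0, -1, 0, 0, 0, 0, -1, 0, 0, 0, 0, -1, 0, 0, 0, 0, -1, 0, 0, 0, 0, -1, 0, 0, 0, 0, -1, 0, 0, 0, 0],
)

```text
time: 48.15
position: [0.3595, 0.2842, 0.0045]
tool_rot: [0.733, 0.68, 0.0, -0.0]
ft_force: [-0.5, 1.4, 1.6]
grip_width: 0.0188
grip_force: 19.9
```

Call:
play_rows(
  steps=[-1, 0, 0, -0.3, 0, -1, 0, 0, -0.5, 0, -1, 0, 0, -0.8, 0, -1, 0, 0, -1, 0, -1, 0, 0, -1, 0, -1, 0, 0, -0.5, 0, -1, 0, 0, 0, 0, -1, 0, 0, 0, 0, -1, 0, 0, 0, 0, -1, 0, 0, 0, 0],
)

```text
time: 49.15
position: [0.3588, 0.2838, 0.1264]
tool_rot: [0.733, 0.68, -0.001, -0.0]
ft_force: [0.1, 0.2, -0.1]
grip_width: 0.0189
grip_force: 19.9
```

```bash
python3 go.py .52 -.015 .0145 0; python3 - <<'E'
from h import *
w=robot.camera("wrist"); t=robot.camera("side")
cv2.imwrite("pics/w9.png",np.hstack([cv2.resize(w["image"],(400,300)),cv2.resize(t["image"][270:450,160:400],(400,300),interpolation=2)])[:,:,::-1])
E
```

```text
t 49.15 pos [0.3588 0.2838 0.1264] yaw 1.497 w 0.0189 gf 19.9 F [ 0.1  0.2 -0.1]
at yaw now tx -9.53 ty 6.10
at final yaw tx 5.37 ty 9.96
tz 3.73 twist 14.97
```

View pics/w9.png

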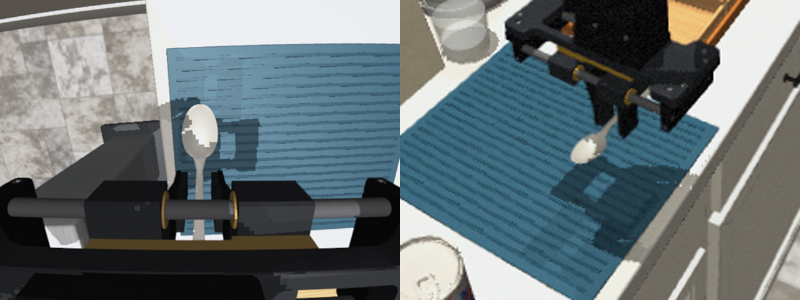

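The spoon is held, with the bowl pointing away to +y. Rotate and carry it to the teaspoon tray.

Call:
play_rows(
  steps=[-1, 0, 0, 0, 1, -1, 0, 0, 0, 1, -1, 0, 0, 0, 1, -1, 0, 0, 0, 1, -1, 0, 0, 0, 1, -1, 0, 0, 0, 1, -1, 0, 0, 0, 1, -1, 0, 0, 0, 1, -1, 0, 0, 0, 1, -1, 0, 0, 0, 1],
)

```text
time: 50.25
position: [0.3593, 0.284, 0.1269]
tool_rot: [0.97, 0.244, -0.001, 0.0]
ft_force: [0.3, 0.4, 0.0]
grip_width: 0.0187
grip_force: 19.9
```

Call:
play_rows(
  steps=[-1, 0, 0, 0, 1, -1, 0, 0, 0, 1, -1, 0, 0, 0, 1, -1, 0, 0, 0, 1, -1, 0, 0, 0, 0.97, -1, 0.5, 0.9, 0, 0, -1, 0.5, 0.9, 0, 0, -1, 0.5, 0.9, 0, 0, -1, 0.5, 0.9, 0, 0, -1, 0.5, 0.9, 0, 0],
)

```text
time: 51.25
position: [0.4347, 0.148, 0.1269]
tool_rot: [1.0, -0.0, -0.001, 0.0]
ft_force: [-0.0, 1.2, 0.4]
grip_width: 0.0193
grip_force: 19.9
```

Call:
play_rows(
  steps=[-1, 0.5, 0.9, 0, 0, -1, 0.5, 0.9, 0, 0, -1, 0.5, 0.9, 0, 0, -1, 0.5, 0.9, 0, 0, -1, 0.5, 0.9, 0, 0, -1, 0.4, 0.9, 0, 0, -1, 0, 0, 0.7, 0, -1, 0, 0, 0.7, 0, -1, 0, 0, 0.6, 0, -1, 0, 0, 0, 0],
)

```text
time: 52.25
position: [0.5193, -0.0126, 0.0648]
tool_rot: [1.0, -0.0, -0.003, -0.001]
ft_force: [-0.4, -0.0, -0.3]
grip_width: 0.0191
grip_force: 19.9
```

```bash
python3 go.py .52 -.015 .0145 0
```

```text
t 52.25 pos [ 0.5193 -0.0126  0.0648] yaw -0.001 w 0.0191 gf 19.9 F [-0.4 -0.  -0.3]
at yaw now tx 0.02 ty 0.08
at final yaw tx 0.02 ty 0.08
tz 1.68 twist -0.01
```

Lower, release, lift and wait.

Call:
play_rows(
  steps=[-1, 0, 0.08, 0.35, 0, -1, 0, 0, 0.4, 0, -1, 0, 0, 0.4, 0, -1, 0, 0, 0.35, 0, -1, 0, 0, 0.18, 0, -1, 0, 0, 0, 0, -1, 0, 0, 0, 0, -0.28, 0, 0, 0, 0, -0.28, 0, 0, 0, 0, -0.28, 0, 0, 0, 0],
)

```text
time: 53.25
position: [0.5218, -0.0153, 0.0175]
tool_rot: [1.0, -0.0, 0.0, 0.0]
ft_force: [-0.9, -0.8, -0.3]
grip_width: 0.0299
grip_force: 0.0
```

Call:
play_rows(
  steps=[-0.28, 0, 0, 0, 0, -0.28, 0, 0, -0.3, 0, -0.28, 0, 0, -0.5, 0, -0.28, 0, 0, -1, 0, -0.28, 0, 0, -1, 0, -0.28, 0, 0, -1, 0, -0.28, 0, 0, -1, 0, -0.28, 0, -1, 0, 0, -0.28, 0, -1, 0, 0, -0.28, 0, -1, 0, 0],
)

```text
time: 54.25
position: [0.5215, 0.0755, 0.1623]
tool_rot: [1.0, -0.001, 0.001, 0.0]
ft_force: [-0.4, 0.7, 0.1]
grip_width: 0.0313
grip_force: 0.0
```

Call:
play_rows(
  steps=[-0.28, 0, -1, 0, 0, -0.28, 0, -1, 0, 0, -0.28, 0, -1, 0, 0, -0.28, 0, -1, 0, 0, -0.28, 0, -1, 0, 0, -0.28, 0, -1, 0, 0, -0.28, 0, 0, 0, 0, -0.28, 0, 0, 0, 0, -0.28, 0, 0, 0, 0, -0.28, 0, 0, 0, 0],
)

```text
time: 55.25
position: [0.5215, 0.2536, 0.1612]
tool_rot: [1.0, -0.001, -0.0, 0.0]
ft_force: [-0.5, -0.9, 0.4]
grip_width: 0.0316
grip_force: 0.0
```

```bash
python3 - <<'E'
from h import *
state()
s=robot.camera("side"); t=robot.camera("top")
cv2.imwrite("pics/f.png",np.hstack([cv2.resize(t["image"][165:310,215:445],(400,300),interpolation=2),cv2.resize(s["image"][170:320,220:420],(400,300),interpolation=2)])[:,:,::-1])
im=t["image"].astype(int)
for n,px in dict(spoon=0).items(): pass
E
```

```text
t 55.25 pos [0.5215 0.2536 0.1612] yaw -0.002 w 0.0316 gf 0.0 F [-0.5 -0.9  0.4]
```

View pics/f.png

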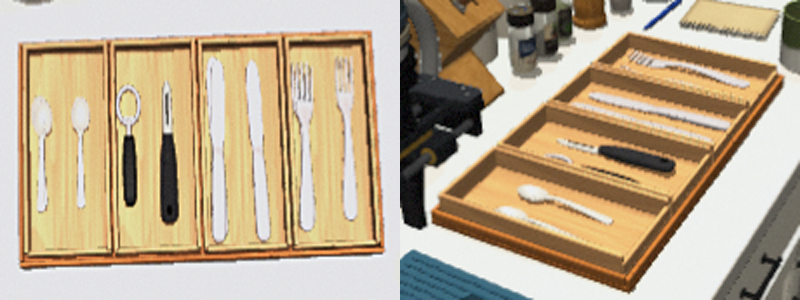

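All four pieces lie in their lanes, straight, with handles to the front. One numeric check, then hand in.

```bash
python3 - <<'E'
from h import *
t=robot.camera("top")
for n,a,b,yc in (("spoon",(81,95),(80,207),.003),("peeler",(166,82),(168,222),-.120),("knife",(252,60),(264,240),-.243),("fork",(343,57),(350,220),-.366)):
    P=ray(t,[[215+x/1.739,165+y/2.069] for x,y in (a,b)],.018)[:,:2]; m=P.mean(0); d=P[0]-P[1]
    print(n,"tray x %.3f y %.3f yaw %.3f len %.3f"%(m[0]-.395,m[1]-yc,np.arctan2(d[1],d[0]),np.hypot(*d)))
ok=input if 0 else None
E
python3 -c "
from rig import robot
print(robot.hand_in())"
```

```text
spoon tray x 0.127 y -0.019 yaw -0.023 len 0.133
peeler tray x 0.123 y -0.016 yaw -0.011 len 0.166
knife tray x 0.122 y -0.019 yaw 0.034 len 0.214
fork tray x 0.132 y -0.020 yaw -0.010 len 0.195
the job is handed in; nothing more can be done
None
```

The teaspoon, fork, knife and peeler are each in their own tray's free lane, within about 10 mm and 0.04 rad of the lane by the camera check; the mug and glass were left alone, and the job was handed in at about 55 s with no verdict returned.

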